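# Unlock and open the field-logger enclosure

## Robot

A 7-joint arm with a two-finger parallel gripper is mounted at the origin on the work surface. World frame = base frame: x ahead of the robot, y to its left, z up, the work surface at z = 0. Lengths are in m, angles in rad, forces in N, time in s.
With the tool pointing down it reaches from about 0.425 to 0.875 m from the base axis. Payload 4.7 kg.
Tool frame: the origin (TCP) lies between the finger pads; the fingertips stand 22 mm ahead of it and the grasp point (between the pads) lies 3 mm ahead of it; z points along the fingers, y is the line along which they close (so a half turn about z gives the same grasp; the last joint's range is limited). The gripper opens to 87 mm and grips with 3 to 60 N. Pads are 19 mm wide; open, the fingers measure 117 mm over their backs; the gripper's body (75 mm by 190 mm) begins 51 mm behind the grasp point.
Start: joints at [1.285, 0.321, -0.07, 1.45, 0.023, 1.371, -0.057], TCP at [0.192, -0.621, 0.245] pointing down, gripper open.
Joint ranges: [-2.86, 2.86], [-0.3, 2.09], [-1.38, 1.24], [0.06, 2.45], [-1.56, 4.7], [0.09, 2.05], [-2.69, 2.69]. Speed limits (rad/s): [2.57, 2.57, 3.14, 3.14, 3.14, 3.14, 3.14].

## Interface

Orientations are given as a rotation vector (axis times angle).
In Python, from bench import ctrl gives the robot as it stands. The module is installed in compiled form; this text tells all that it offers.
- The arm moves only by the tool send_rows, never from a script. Its argument "motion" is a list of rows, each an object with "claw": the opening, from -1 (shut) to 1 (fully open); "slide": the shift along the tool's x, y, z in mm, a list of three; "delta_rot": the turn, a rotation vector about the tool's x, y, z in rad, a list of three. In form: [{"claw": claw, "slide": [x, y, z], "delta_rot": [ax, ay, az]}, ...]. A call has 1 to 5 rows; each row is the pose to reach, as a shift and turn from the pose commanded when the call began, along the tool's axes at that moment; what a row does not reach only later rows make up. A row lasts 1/10 s, in which the tool goes at most 50 mm and 8.59 degrees, less where a joint would pass 70% of its speed; a pose out of reach is approached as far as the arm can. A call with a gripper value outside its range is refused whole. The fingers move at their own pace and stop on an object; "grip_force" is the grip in N (left out, the last holds). Time passes only in rows, so rows that repeat a pose let the fingers close. It gives the time, the measured TCP pose, the force, the opening and the grip force at its end, in the units of the state.
- ctrl.get_state(): the state, without advancing time (a new reading comes with each control period).
- ctrl.get_image(name): name is "side" or "top" or "wrist"; returns a dict with "color" (480x640x3 uint8, blue, green, red), "fx", "fy", "cx", "cy" (pixels), "pose" (4x4, takes a point from camera to world coordinates). Camera axes: x right, y down, z forward; pixel columns grow to the right and rows downward; lengths in m; the calibration is good to about 2 mm. A picture is of the moment at which its call begins. There is no depth.
- ctrl.close_job(): hands the job in; it is judged then, once.
The state is a dict: "time": time; "joint_positions": joint angles; "qd": joint speeds; "joint_torque": joint torques, N m; "position": TCP position; "tool_rot": TCP orientation; "ft_force": force on the tool from outside, world axes, zero at the start; "torque": the same for the moment, N m; "grip_width": opening from 0.0 (shut) to 1.0 (fully open); "grip_force": force on a finger pad.
Only numpy, scipy, OpenCV 4.12 (cv2) and the standard library are available. Lean on these libraries where they do the work, as an engineer would, in place of code of your own. Each camera call takes 0.05 s, during which the arm holds its last target. There are 200 camera calls.

## Task

Two field-logger enclosures stand on the plant lab bench. On the one with the orange key in its latch, turn the key a full quarter turn clockwise (seen from above), then lift that cover by its bar handle until it stands about upright, and let go so that it stays open with the key still turned. Leave the other things on the bench where they are.

Things in the scene. Friction and masses are not known exactly. Their poses are not given: they have to be found in the camera images.
- key (a joint): Angle of the orange key in the cam latch, rad: 0 is locked, it grows clockwise seen from above (on the shut panel) to its stop at 1.57, unlocked. It may start up to 0.2. The cam is clear of its ledge from about 1.15. It turns stiffly (0.08 N m) and stays where it is left.
- panel (a joint): Opening angle of the hinged cover, rad: 0 is shut and level, 1.57 upright, 1.9 the stop. Locked, it lifts only about 0.02. Stiff friction hinge: it stays at any angle; lifting by the handle takes about 6 to 9 N.
- key_bow (a point): Grip point of the orange key bow, an upright block 10 mm thick (its x), 36 mm wide (its y), 34 mm tall, on the turning axis (its z); the point lies 34 mm above the cover's top face, 14 mm below the bow's top. At key angle 0 its axes are the panel's. The key stands 35 mm from the cover's near edge, 130 mm to the left (+y) of the handle's middle.
- panel_handle (a point): Middle of the dark round bar handle, 10 mm thick, 90 mm long along y, 45 mm above the cover's face, 30 mm from the near edge, a post at each end. Axes: the panel's (x to the hinge, z out of the face). The bar pivots between the pads, so the gripper can stay pointing down. Upright, the panel is 45 mm from the bar on the robot's side: open the fingers only 20 to 30 mm and leave upwards.
- panel_hinge (a point): Middle of the hinge line (along its y axis), at the cover's underside along the enclosure's far (+x) edge. With the panel shut the handle point lies 150 mm towards the near edge (-x), 60 mm to the right (-y) and 53 mm up from it.
- enclosure: Grey box with light-grey cover (8 mm thick) and the orange key: 180 mm deep, 260 wide, 90 high without cover, fixed to the bench, left or right, turned up to 0.3 rad; origin at the centre of its underside, its x axis from near edge to hinge. In the other place stands its twin, fixed and shut, with an empty latch and no key.
- mortar: Bystander: white ceramic bowl, 100 mm across, 60 mm high, loose on the bench; origin at the centre of its underside.
- jar: Bystander: amber sample jar with a yellow cap, 56 mm across, 85 mm high, loose on the bench; origin at the centre of its underside.
- scoop: Bystander: violet plastic measuring cup, 60 mm across, 50 mm high, loose on the bench; origin at the centre of its underside.

How it is judged:
By the outcome, as a careful person would: the job done as asked, in the order asked, and still so for the second after the job is handed in, with the robot touching nothing.
It also fails if it takes over 51 s, if anything falls off the work surface, if the arm or the gripper's body presses on something with over 40 N, if the wrist force passes 120 N, or if a joint passes its speed limit or range.

## Working session

There is one attempt and no reset: what is moved stays moved. The work goes in short steps, Python scripts to look and compute and a tool call to move; the robot and the scene stay as the last step left them, time stands still between calls to the robot, and variables do not carry over. Pictures are saved under pics/ and viewed, at most 10 in all, crops included, and the job is handed in when it is done.

Besides the shell and the picture viewer there is one more tool, called as name([rows], argument=value, ...), one row to a line, values as JSON. send_rows: Moves the arm, as the interface text tells. Its arguments: {"type":"object","properties":{"motion":{"type":"array","items":{"type":"object","properties":{"claw":{"type":"number"},"slide":{"type":"array","items":{"type":"number"}},"delta_rot":{"type":"array","items":{"type":"number"}}}}},"grip_force":{"type":"number"}},"required":["motion"]}

```bash
mkdir -p pics
python3 - <<'E'
from bench import ctrl
import cv2,numpy as np,pickle
s=ctrl.get_state();print(s)
d={}
for n in("top","side"):
    i=ctrl.get_image(n);d[n]=i;cv2.imwrite(f"pics/{n}0.png",i["color"]);print(n,i["fx"],i["fy"],i["cx"],i["cy"],np.round(i["pose"],3).tolist())
pickle.dump(d,open("im0.pkl","wb"))
E
```

```text
{'time': 0.0, 'joint_positions': array([ 1.28508435,  0.32183092, -0.07010343,  1.45168586,  0.02256504,
        1.37080562, -0.05692098]), 'qd': array([-7.80419577e-04,  1.69168611e-03,  3.54429751e-05,  9.24817268e-04,
       -1.17724137e-03, -8.39408178e-04,  5.57730234e-04]), 'joint_torque': array([ 7.62102663e-04, -4.91290712e+01, -4.03326424e-01, -3.12525952e+01,
       -6.39219303e-02,  4.37965686e-02,  1.68632951e-04]), 'position': array([ 0.19179355, -0.6205138 ,  0.24345102]), 'tool_rot': array([-3.10446525e+00, -4.68928202e-01,  5.47525512e-04]), 'ft_force': array([-0.042202  , -0.01977524,  0.0760207 ]), 'torque': array([-0.02160064, -0.02421289, -0.01819509]), 'grip_force': 0.0, 'grip_width': 0.9975094620496139}
top 528.8594830833382 528.8594830833382 306.31354179877627 233.52627233111065 [[0.012, -0.994, 0.105, 0.415], [-1.0, -0.013, -0.007, 0.016], [0.008, -0.105, -0.994, 1.295], [0.0, 0.0, 0.0, 1.0]]
side 533.940767792564 533.940767792564 326.24659834236024 245.84781142192563 [[-0.997, -0.041, 0.067, 0.473], [-0.079, 0.563, -0.823, 0.939], [-0.004, -0.826, -0.564, 0.745], [0.0, 0.0, 0.0, 1.0]]
```

View pics/top0.png

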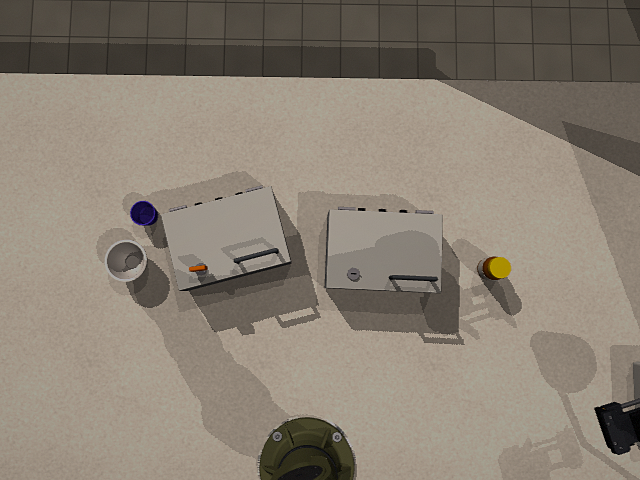

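View pics/side0.png

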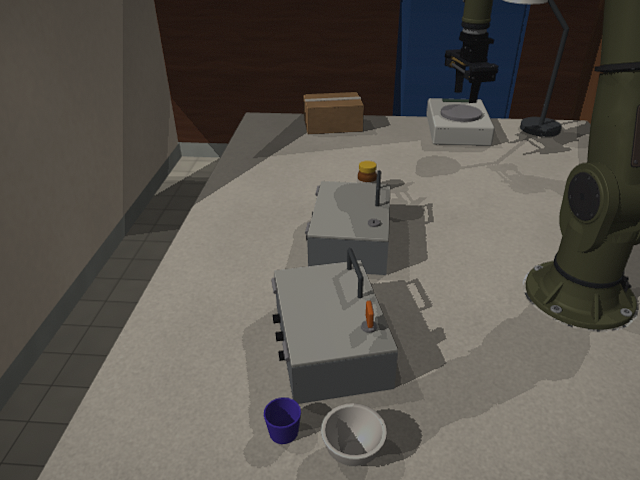

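The top view shows the target on the left: key at about (198,268), handle from (235,260) to (277,251), and cover corners near (166,210), (271,187), (290,262) and (180,290). In the side view the key is at (370,316), and the mortar and scoop stand beyond the +y side. I'll fit the box pose next.

```bash
cat > h.py <<'E'
import numpy as np,cv2
def proj(im,P):
    T=np.linalg.inv(im["pose"]);q=np.atleast_2d(P)@T[:3,:3].T+T[:3,3]
    return np.c_[im["fx"]*q[:,0]/q[:,2]+im["cx"],im["fy"]*q[:,1]/q[:,2]+im["cy"]]
def orange(im):
    h=cv2.cvtColor(im["color"],cv2.COLOR_BGR2HSV)
    return cv2.inRange(h,(3,150,60),(17,255,255))
def W(p,L): # panel frame (hinge) -> world, p=x,y(hinge),yaw
    c,s=np.cos(p[2]),np.sin(p[2]);L=np.atleast_2d(L)
    return np.c_[p[0]+c*L[:,0]-s*L[:,1],p[1]+s*L[:,0]+c*L[:,1],.09+L[:,2]]
E
python3 - <<'E'
from h import *
import pickle
from scipy.optimize import least_squares
d=pickle.load(open("im0.pkl","rb"))
L=np.array([[0,.13,.008],[0,-.13,.008],[-.18,-.13,.008],[-.18,.13,.008]])
px={"top":[[166,210],[271,187],[290,262],[180,290]],"side":[[291,362],[275,268],[372,262],[395,353]]}
obs={}
for n in d:
    g=cv2.cvtColor(d[n]["color"],cv2.COLOR_BGR2GRAY)
    obs[n]=cv2.cornerSubPix(g,np.float32(px[n]).reshape(-1,1,2),(4,4),(-1,-1),(3,30,.01)).reshape(-1,2)
    m=orange(d[n]);nn,l,st,ce=cv2.connectedComponentsWithStats(m)
    for k in range(1,nn):
        if st[k,4]>15:
            c=np.argwhere(l==k)[:,::-1].astype(np.float32);print(n,st[k],ce[k],cv2.minAreaRect(c))
f=lambda p:np.r_[tuple((proj(d[n],W(p,L))-obs[n]).ravel() for n in d)]
r=least_squares(f,[.65,.2,.2],loss="soft_l1");p=r.x
print("hinge",p);print(f(p).reshape(-1,2).round(1).tolist())
K=[[-.145,.07,.042],[-.145,.07,.025],[-.145,.07,.056],[-.15,-.06,.053],[-.15,-.015,.053],[-.15,-.105,.053]]
print(W(p,K).round(4).tolist())
for n in d: print(n,proj(d[n],W(p,K)).round(1).tolist())
np.save("p.npy",p)
for n,(a,b) in {"top":(225,265),"side":(365,310)}.items():
    c=d[n]["color"][b-50:b+50,a-70:a+70];cv2.imwrite(f"pics/c{n}.png",cv2.resize(c,None,fx=5,fy=5,interpolation=2))
a=cv2.imread("pics/ctop.png");b=cv2.imread("pics/cside.png");cv2.imwrite("pics/c2.png",cv2.resize(np.vstack([a,b]),(420,600)))
E
```

```text
top [483 257  13  16  57] [487.         262.84210526] ((487.4117431640625, 262.6470642089844), (7.202940940856934, 17.492856979370117), 30.963756561279297)
top [189 265  18   7  77] [196.88311688 267.97402597] ((197.2432403564453, 267.95947265625), (4.93196964263916, 16.933094024658203), 80.53767395019531)
side [580 115  11   8  25] [585.68 118.28] ((585.0, 118.5), (7.0, 10.0), 90.0)
side [358 171  14  11  89] [363.14606742 176.34831461] ((363.70001220703125, 176.90000915527344), (13.281564712524414, 8.221921920776367), 18.434947967529297)
side [366 301   7  27 163] [369.00613497 313.93865031] ((369.0, 314.0), (26.0, 6.0), 90.0)
hinge [0.61562246 0.21219892 0.24436329]
[[-7.7, 1.6], [2.1, 1.4], [0.6, 2.8], [-1.3, 0.1], [0.3, -0.7], [-2.0, 0.2], [-10.0, -2.2], [-1.0, 0.7]]
[[0.458, 0.245, 0.132], [0.458, 0.245, 0.115], [0.458, 0.245, 0.146], [0.4846, 0.1177, 0.143], [0.4737, 0.1614, 0.143], [0.4955, 0.074, 0.143]]
top [[197.9, 268.5], [199.4, 268.8], [196.6, 268.2], [255.8, 256.8], [235.6, 261.5], [275.9, 252.0]]
side [[368.3, 313.1], [367.9, 320.5], [368.6, 306.9], [355.5, 263.5], [360.6, 277.8], [350.7, 250.2]]
```

View pics/c2.png

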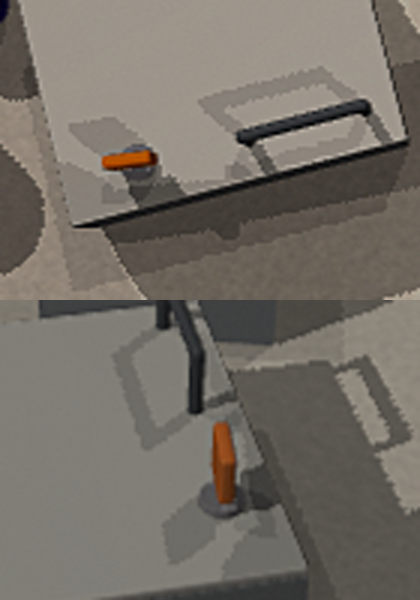

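Residuals are small apart from two poorly refined far corners. The projected key and handle points land on the seen ones, and the heights and reach are plausible. The key starts at about 0.07 rad, so its thickness axis is at about 0.18 rad in world. Next I'll plan the approach.

```bash
cat > plan.py <<'E'
import numpy as np
from scipy.spatial.transform import Rotation as R
def down(a): # tool z down, tool y at world angle a
    y=np.array([np.cos(a),np.sin(a),0]);z=np.array([0,0,-1.]);return R.from_matrix(np.c_[np.cross(y,z),y,z])
def plan(p0,R0,wps,step=.045,rot=.14):
    """print calls (5 rows each): slide mm, delta_rot in the tool axes at each call's start"""
    rows=[];p,r=np.array(p0),R0
    for w in wps:
        q,t=np.array(w[:3]),down(w[3]);dv=(r.inv()*t).as_rotvec()
        n=int(np.ceil(max(np.linalg.norm(q-p)/step,np.linalg.norm(dv)/rot,1)))
        rows+=[(p+(q-p)*k/n,r*R.from_rotvec(dv*k/n)) for k in range(1,n+1)];p,r=q,t
    p,r=np.array(p0),R0
    for i in range(0,len(rows),5):
        print("call")
        for q,t in rows[i:i+5]:print(" ",np.round(r.inv().apply(q-p)*1000).tolist(),np.round((r.inv()*t).as_rotvec(),2).tolist())
        dp=np.round(r.inv().apply(rows[i:i+5][-1][0]-p)*1000)/1000;dr=np.round((r.inv()*rows[i:i+5][-1][1]).as_rotvec(),2)
        p=p+r.apply(dp);r=r*R.from_rotvec(dr)
    print("end",p.round(4),r.as_rotvec().round(3))
E
python3 - <<'E'
from plan import *
from bench import ctrl
s=ctrl.get_state()
plan(s["position"],R.from_rotvec(s["tool_rot"]),[(.48,-.3,.27,-.55),(.458,.245,.27,.18)])
E
```

```text
call
  [37.0, -22.0, -3.0] [-0.0, -0.0, -0.07]
  [74.0, -44.0, -5.0] [-0.0, -0.0, -0.14]
  [111.0, -66.0, -8.0] [-0.0, -0.0, -0.22]
  [148.0, -88.0, -10.0] [-0.0, -0.0, -0.29]
  [185.0, -111.0, -13.0] [-0.0, -0.0, -0.36]
call
  [42.0, -7.0, -3.0] [-0.0, -0.0, -0.07]
  [85.0, -15.0, -5.0] [-0.0, -0.0, -0.14]
  [127.0, -23.0, -8.0] [-0.0, -0.0, -0.22]
  [170.0, -30.0, -10.0] [-0.0, -0.0, -0.29]
  [212.0, -38.0, -13.0] [-0.0, -0.0, -0.36]
call
  [35.0, -23.0, -0.0] [-0.0, -0.0, -0.06]
  [70.0, -47.0, 0.0] [-0.0, -0.0, -0.11]
  [104.0, -70.0, 0.0] [-0.0, -0.0, -0.17]
  [139.0, -93.0, 0.0] [-0.0, -0.0, -0.23]
  [174.0, -117.0, 0.0] [-0.0, -0.0, -0.28]
call
  [40.0, -13.0, 0.0] [-0.0, -0.0, -0.06]
  [80.0, -26.0, 0.0] [-0.0, -0.0, -0.11]
  [120.0, -38.0, 0.0] [-0.0, -0.0, -0.17]
  [160.0, -51.0, 1.0] [-0.0, -0.0, -0.23]
  [200.0, -64.0, 1.0] [-0.0, -0.0, -0.28]
call
  [42.0, -1.0, -0.0] [-0.0, -0.0, -0.06]
  [84.0, -3.0, -0.0] [-0.0, -0.0, -0.11]
  [126.0, -4.0, -0.0] [-0.0, -0.0, -0.17]
end [0.4581 0.2454 0.2698] [-2.013e+00 -2.410e+00 -1.000e-03]
```

send_rows([
  {"claw":1,"slide":[37,-22,-3],"delta_rot":[0,0,-0.07]},
  {"claw":1,"slide":[74,-44,-5],"delta_rot":[0,0,-0.14]},
  {"claw":1,"slide":[111,-66,-8],"delta_rot":[0,0,-0.22]},
  {"claw":1,"slide":[148,-88,-10],"delta_rot":[0,0,-0.29]},
  {"claw":1,"slide":[185,-111,-13],"delta_rot":[0,0,-0.36]},
])

```text
time: 0.6
position: [0.3367, -0.4587, 0.2571]
tool_rot: [-2.97, -1.022, 0.001]
ft_force: [0.1, -0.3, -0.8]
grip_width: 1.001
grip_force: 0.0
```

send_rows([
  {"claw":1,"slide":[42,-7,-3],"delta_rot":[0,0,-0.07]},
  {"claw":1,"slide":[85,-15,-5],"delta_rot":[0,0,-0.14]},
  {"claw":1,"slide":[127,-23,-8],"delta_rot":[0,0,-0.22]},
  {"claw":1,"slide":[170,-30,-10],"delta_rot":[0,0,-0.29]},
  {"claw":1,"slide":[212,-38,-13],"delta_rot":[0,0,-0.36]},
])

```text
time: 1.1
position: [0.4809, -0.2988, 0.2702]
tool_rot: [-2.739, -1.537, 0.001]
ft_force: [0.9, -0.3, -0.7]
grip_width: 1.001
grip_force: 0.0
```

send_rows([
  {"claw":1,"slide":[35,-23,0],"delta_rot":[0,0,-0.06]},
  {"claw":1,"slide":[70,-47,0],"delta_rot":[0,0,-0.11]},
  {"claw":1,"slide":[104,-70,0],"delta_rot":[0,0,-0.17]},
  {"claw":1,"slide":[139,-93,0],"delta_rot":[0,0,-0.23]},
  {"claw":1,"slide":[174,-117,0],"delta_rot":[0,0,-0.28]},
])

```text
time: 1.6
position: [0.471, -0.0892, 0.2702]
tool_rot: [-2.499, -1.904, 0.001]
ft_force: [1.5, 0.8, 0.7]
grip_width: 1.002
grip_force: 0.0
```

send_rows([
  {"claw":1,"slide":[40,-13,0],"delta_rot":[0,0,-0.06]},
  {"claw":1,"slide":[80,-26,0],"delta_rot":[0,0,-0.11]},
  {"claw":1,"slide":[120,-38,0],"delta_rot":[0,0,-0.17]},
  {"claw":1,"slide":[160,-51,1],"delta_rot":[0,0,-0.23]},
  {"claw":1,"slide":[200,-64,1],"delta_rot":[0,0,-0.28]},
])

```text
time: 2.1
position: [0.4628, 0.1205, 0.2693]
tool_rot: [2.209, 2.233, -0.001]
ft_force: [0.6, -0.3, 0.0]
grip_width: 0.999
grip_force: 0.0
```

send_rows([
  {"claw":1,"slide":[42,-1,0],"delta_rot":[0,0,-0.06]},
  {"claw":1,"slide":[84,-3,0],"delta_rot":[0,0,-0.11]},
  {"claw":1,"slide":[126,-4,0],"delta_rot":[0,0,-0.17]},
  {"claw":1,"slide":[126,-4,0],"delta_rot":[0,0,-0.17]},
  {"claw":1,"slide":[126,-4,0],"delta_rot":[0,0,-0.17]},
])

```text
time: 2.6
position: [0.4576, 0.2457, 0.2691]
tool_rot: [-2.011, -2.413, 0.001]
ft_force: [0.1, -0.5, 0.1]
grip_width: 0.998
grip_force: 0.0
```

Run:
```python
from bench import ctrl
from h import *
s=ctrl.get_state();print(s["time"],s["position"],s["tool_rot"],s["joint_positions"].round(2))
im=ctrl.get_image("wrist");cv2.imwrite("pics/w1.png",im["color"])
p=np.load("p.npy");print(np.round(im["pose"],3).tolist())
print(proj(im,W(p,[[-.145,.07,.056],[-.145,.07,.042],[-.15,-.015,.053],[-.15,-.105,.053]])).round(1).tolist())
m=orange(im);c=np.argwhere(m)[:,::-1].astype(np.float32);print(len(c),cv2.minAreaRect(c))
import pickle;pickle.dump(im,open("w1.pkl","wb"))
```

```text
2.6 [0.45763465 0.24565599 0.26906357] [-2.01055678e+00 -2.41294865e+00  1.37667116e-03] [ 0.37  0.1  -0.96  1.71  0.08  1.38 -0.42]
[[0.984, 0.173, 0.052, 0.442], [0.181, -0.939, -0.292, 0.327], [-0.002, 0.296, -0.955, 0.409], [0.0, 0.0, 0.0, 1.0]]
[[324.9, 243.8], [324.9, 238.6], [325.2, 338.0], [331.2, 422.8]]
505 ((321.57281494140625, 237.97557067871094), (11.238808631896973, 48.37822723388672), 3.2704880237579346)
```

View pics/w1.png

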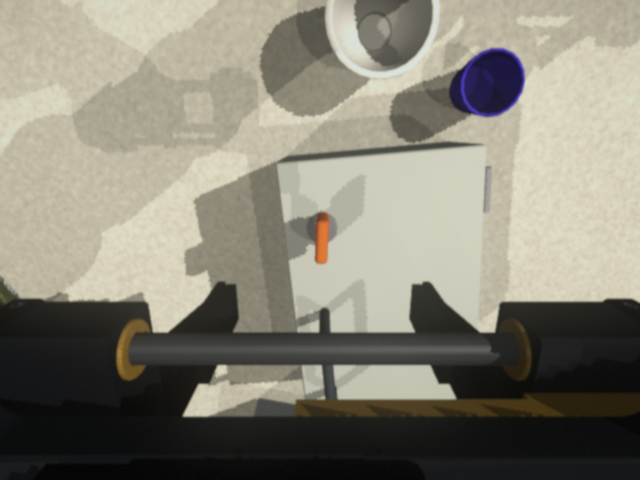

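The wrist view shows the key at (322,238), within 3 px of the prediction. The bar end appears at (324,310) against a predicted (325,338), so I'll check that mismatch.

Run:
```python
from h import *
import pickle
d=pickle.load(open("im0.pkl","rb"));d["w"]=pickle.load(open("w1.pkl","rb"));print(d["w"]["fx"],d["w"]["cx"],d["w"]["cy"])
p=np.load("p.npy")
L=[[-.15,-.015,.053],[-.15,-.015,.008],[-.18,.13,.008],[0,.13,.008],[-.145,.07,.008],[-.145,.07,.056],[-.145,.088,.056],[-.145,.052,.056],[-.145,.052,.022]]
for n in d:print(n,proj(d[n],W(p,L)).round(0).tolist())
s=d["w"]["color"]
for n,b in(("top",(198,268)),("side",(370,314)),("w",(321,238))):
    im=d[n];c=im["color"].copy()
    for q in proj(im,W(p,L)).round().astype(int):cv2.circle(c,tuple(int(v) for v in q),1,(0,255,0),-1)
    d[n+"_"]=c
a=cv2.resize(d["top_"][220:300,150:300],None,fx=3,fy=3,interpolation=0);b=cv2.resize(d["w_"][130:380,230:480],(450,450))
cv2.imwrite("pics/w2.png",np.vstack([a,b])[:,:][:690]) if 0 else cv2.imwrite("pics/w2.png",b)
```

```text
356.0329732019273 323.52186780837354 241.80383868116007
top [[236.0, 262.0], [238.0, 263.0], [178.0, 290.0], [162.0, 213.0], [201.0, 269.0], [197.0, 268.0], [188.0, 270.0], [205.0, 266.0], [208.0, 267.0]]
side [[361.0, 278.0], [360.0, 297.0], [396.0, 350.0], [289.0, 363.0], [367.0, 328.0], [369.0, 307.0], [371.0, 314.0], [366.0, 300.0], [365.0, 315.0]]
w [[325.0, 338.0], [325.0, 312.0], [280.0, 162.0], [492.0, 149.0], [325.0, 228.0], [325.0, 244.0], [323.0, 221.0], [326.0, 266.0], [326.0, 252.0]]
```

View pics/w2.png

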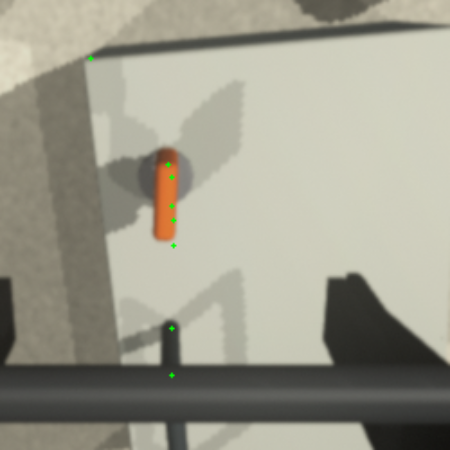

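The second view resolves this: (325,312) is the post's base, so the fit is good. The key sits about 2 mm towards −x, at an angle of about 0.1 rad. I'll descend and grip it.

send_rows([
  {"claw":0.1,"slide":[0,-1,35],"delta_rot":[0,0,0.03]},
  {"claw":0.1,"slide":[-1,-2,70],"delta_rot":[0,0,0.03]},
  {"claw":0.1,"slide":[-1,-2,100],"delta_rot":[0,0,0.03]},
  {"claw":0.1,"slide":[-1,-2,122],"delta_rot":[0,0,0.03]},
  {"claw":0.1,"slide":[-1,-2,135],"delta_rot":[0,0,0.03]},
])

```text
time: 3.15
position: [0.4562, 0.2408, 0.1324]
tool_rot: [-2.054, -2.377, 0.005]
ft_force: [-0.7, 0.7, 0.7]
grip_width: 0.635
grip_force: 0.0
```

send_rows([
  {"claw":0.1,"slide":[0,0,0],"delta_rot":[0,0,0]},
  {"claw":-0.5,"slide":[0,0,0],"delta_rot":[0,0,0]},
  {"claw":-1,"slide":[0,0,0],"delta_rot":[0,0,0]},
  {"claw":-1,"slide":[0,0,0],"delta_rot":[0,0,0]},
  {"claw":-1,"slide":[0,0,0],"delta_rot":[0,0,0]},
], grip_force=35)

```text
time: 3.65
position: [0.457, 0.2437, 0.1353]
tool_rot: [2.049, 2.38, 0.002]
ft_force: [0.2, 0.0, 0.2]
grip_width: 0.274
grip_force: 0.0
```

Run:
```python
from bench import ctrl
s=ctrl.get_state();print({k:s[k] for k in("time","position","tool_rot","joint_positions","ft_force","torque","grip_width","grip_force")})
```

```text
{'time': 3.65, 'position': array([0.45697802, 0.24373573, 0.13529538]), 'tool_rot': array([2.04937481e+00, 2.37969781e+00, 1.59884459e-03]), 'joint_positions': array([ 0.31235151,  0.23235121, -0.94076385,  1.8855623 ,  0.20859564,
        1.12482905, -0.55731919]), 'ft_force': array([0.19599049, 0.01785633, 0.21850176]), 'torque': array([-0.0358488 , -0.07655708, -0.01807038]), 'grip_width': 0.27436016626767734, 'grip_force': 0.0}
```

send_rows([
  {"claw":-1,"slide":[0,0,0],"delta_rot":[0,0,0]},
  {"claw":-1,"slide":[0,0,0],"delta_rot":[0,0,0]},
  {"claw":-1,"slide":[0,0,0],"delta_rot":[0,0,0]},
  {"claw":-1,"slide":[0,0,0],"delta_rot":[0,0,0]},
  {"claw":-1,"slide":[0,0,0],"delta_rot":[0,0,0]},
], grip_force=35)

```text
time: 4.15
position: [0.4562, 0.2436, 0.1347]
tool_rot: [-2.05, -2.381, 0.001]
ft_force: [-2.7, -0.6, 6.2]
grip_width: 0.112
grip_force: 35.0
```

send_rows([
  {"claw":-1,"slide":[0,0,0],"delta_rot":[0,0,0.07]},
  {"claw":-1,"slide":[0,0,0],"delta_rot":[0,0,0.17]},
  {"claw":-1,"slide":[0,0,0],"delta_rot":[0,0,0.27]},
  {"claw":-1,"slide":[0,0,0],"delta_rot":[0,0,0.37]},
  {"claw":-1,"slide":[0,0,0],"delta_rot":[0,0,0.47]},
])

```text
time: 4.65
position: [0.4557, 0.2437, 0.1347]
tool_rot: [-2.551, -1.833, 0.003]
ft_force: [-4.6, -0.2, 6.2]
grip_width: 0.114
grip_force: 35.0
```

send_rows([
  {"claw":-1,"slide":[0,0,0],"delta_rot":[0,0,0.1]},
  {"claw":-1,"slide":[0,0,0],"delta_rot":[0,0,0.2]},
  {"claw":-1,"slide":[0,0,0],"delta_rot":[0,0,0.3]},
  {"claw":-1,"slide":[0,0,0],"delta_rot":[0,0,0.4]},
  {"claw":-1,"slide":[0,0,0],"delta_rot":[0,0,0.5]},
])

```text
time: 5.15
position: [0.4553, 0.2439, 0.1347]
tool_rot: [-2.925, -1.146, 0.004]
ft_force: [-5.7, -0.9, 6.1]
grip_width: 0.114
grip_force: 35.0
```

send_rows([
  {"claw":-1,"slide":[0,0,0],"delta_rot":[0,0,0.1]},
  {"claw":-1,"slide":[0,0,0],"delta_rot":[0,0,0.2]},
  {"claw":-1,"slide":[0,0,0],"delta_rot":[0,0,0.3]},
  {"claw":-1,"slide":[0,0,0],"delta_rot":[0,0,0.4]},
  {"claw":-1,"slide":[0,0,0],"delta_rot":[0,0,0.45]},
])

```text
time: 5.65
position: [0.455, 0.2443, 0.1347]
tool_rot: [-3.107, -0.467, 0.004]
ft_force: [-6.3, -0.4, 6.8]
grip_width: 0.115
grip_force: 35.0
```

Run:
```python
from bench import ctrl
import numpy as np
s=ctrl.get_state();print({k:np.round(s[k],3) for k in("time","position","tool_rot","joint_positions","ft_force","torque","grip_width","grip_force")})
r=s["tool_rot"];print("a",2*np.arctan2(r[1],r[0])-np.pi/2)
```

```text
{'time': np.float64(5.65), 'position': array([0.455, 0.244, 0.135]), 'tool_rot': array([-3.107, -0.467,  0.004]), 'joint_positions': array([ 0.149,  0.191, -0.753,  1.891,  0.144,  1.117, -1.931]), 'ft_force': array([-6.287, -0.364,  6.789]), 'torque': array([-0.06 ,  1.29 ,  0.124]), 'grip_width': np.float64(0.115), 'grip_force': np.float64(35.001)}
a -7.555869980185365
```

send_rows([
  {"claw":-1,"slide":[0,0,0],"delta_rot":[0,0,0.03]},
  {"claw":-1,"slide":[0,0,0],"delta_rot":[0,0,0.06]},
  {"claw":-1,"slide":[0,0,0],"delta_rot":[0,0,0.09]},
  {"claw":-1,"slide":[0,0,0],"delta_rot":[0,0,0.11]},
  {"claw":-1,"slide":[0,0,0],"delta_rot":[0,0,0.11]},
])

```text
time: 6.15
position: [0.4551, 0.2444, 0.1347]
tool_rot: [3.127, 0.303, -0.003]
ft_force: [-4.2, -0.6, 6.8]
grip_width: 0.119
grip_force: 35.0
```

Run:
```python
from bench import ctrl
import numpy as np
s=ctrl.get_state();print({k:np.round(s[k],3) for k in("time","position","tool_rot","joint_positions","ft_force","torque","grip_width","grip_force")})
r=s["tool_rot"];print("a",2*np.arctan2(r[1],r[0])-np.pi/2+2*np.pi)
```

```text
{'time': np.float64(6.15), 'position': array([0.455, 0.244, 0.135]), 'tool_rot': array([ 3.127e+00,  3.030e-01, -3.000e-03]), 'joint_positions': array([ 0.138,  0.189, -0.741,  1.891,  0.141,  1.116, -2.034]), 'ft_force': array([-4.217, -0.588,  6.757]), 'torque': array([-0.046,  1.136,  0.694]), 'grip_width': np.float64(0.119), 'grip_force': np.float64(35.002)}
a 4.905307985350737
```

Torque about z rose from 0.12 to 0.69 N·m, so the key is on its stop. Now I'll release and rise.

send_rows([
  {"claw":-0.8,"slide":[0,0,0],"delta_rot":[0,0,-0.03]},
  {"claw":-0.1,"slide":[0,0,0],"delta_rot":[0,0,-0.05]},
  {"claw":0,"slide":[0,0,0],"delta_rot":[0,0,-0.05]},
  {"claw":0,"slide":[0,0,0],"delta_rot":[0,0,-0.05]},
  {"claw":0,"slide":[0,0,0],"delta_rot":[0,0,-0.05]},
])

```text
time: 6.65
position: [0.4567, 0.2433, 0.1343]
tool_rot: [3.119, 0.374, 0.0]
ft_force: [-0.8, 0.6, 0.1]
grip_width: 0.39
grip_force: 0.0
```

send_rows([
  {"claw":0,"slide":[0,0,-20],"delta_rot":[0,0,0]},
  {"claw":0,"slide":[0,0,-50],"delta_rot":[0,0,0]},
  {"claw":0,"slide":[0,0,-85],"delta_rot":[0,0,0]},
  {"claw":0,"slide":[0,0,-110],"delta_rot":[0,0,0]},
  {"claw":0,"slide":[0,0,-110],"delta_rot":[0,0,0]},
])

```text
time: 7.15
position: [0.4585, 0.2447, 0.2483]
tool_rot: [-3.118, -0.375, -0.011]
ft_force: [1.2, 0.7, 0.3]
grip_width: 0.502
grip_force: 0.0
```

Run:
```python
from bench import ctrl
from plan import *
from h import *
s=ctrl.get_state();print(s["time"],s["position"],s["joint_positions"].round(2))
im=ctrl.get_image("top")
c=np.argwhere(orange(im)[240:300,170:230])[:,::-1].astype(np.float32);print(len(c),cv2.minAreaRect(c) if len(c) else 0)
im=ctrl.get_image("side");c2=im["color"]
cv2.imwrite("pics/s3.png",cv2.resize(c2[230:400,250:430],None,fx=3,fy=3))
plan(s["position"],R.from_rotvec(s["tool_rot"]),[(.47,.18,.25,-.5),(.4842,.1175,.21,.244),(.4842,.1175,.146,.244)],rot=.13)
```

```text
7.15 [0.45850458 0.24472436 0.24829   ] [ 0.18  0.08 -0.75  1.75  0.06  1.33 -1.92]
1 ((41.0, 32.0), (0.0, 0.0), 0.0)
call
  [-1.0, 9.0, -0.0] [0.0, -0.0, -0.12]
  [-1.0, 19.0, -1.0] [0.0, -0.0, -0.24]
  [-2.0, 28.0, -1.0] [0.0, -0.0, -0.36]
  [-2.0, 37.0, -1.0] [0.0, -0.0, -0.48]
  [-3.0, 47.0, -1.0] [0.0, -0.0, -0.59]
call
  [-6.0, 7.0, -1.0] [0.0, -0.0, -0.12]
  [-11.0, 15.0, -1.0] [0.0, -0.01, -0.24]
  [-17.0, 24.0, 6.0] [0.0, -0.01, -0.37]
  [-24.0, 32.0, 13.0] [0.0, -0.01, -0.49]
  [-30.0, 41.0, 19.0] [0.01, -0.0, -0.61]
call
  [-10.0, 4.0, 7.0] [-0.0, -0.01, -0.13]
  [-20.0, 8.0, 13.0] [-0.0, -0.01, -0.25]
  [-30.0, 11.0, 20.0] [-0.0, -0.01, -0.38]
  [-30.0, 12.0, 52.0] [-0.0, -0.01, -0.38]
  [-30.0, 12.0, 84.0] [-0.0, -0.01, -0.38]
end [0.4846 0.1178 0.146 ] [ 1.928  2.479 -0.006]
```

View pics/s3.png

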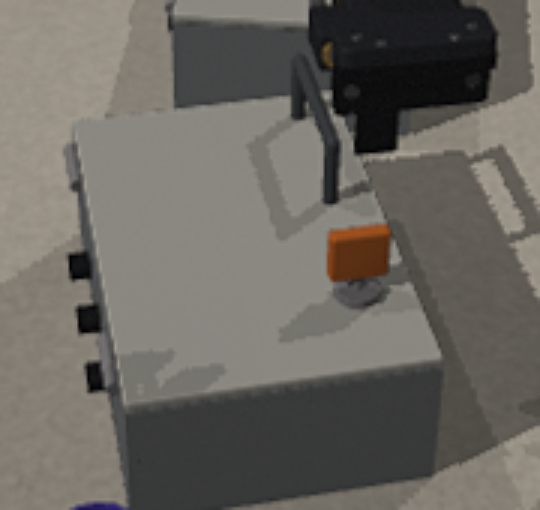

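The crop shows the key's broad face along the cover's x direction, a full quarter turn, with the gripper clear. Next is the handle.

send_rows([
  {"claw":0,"slide":[-1,9,0],"delta_rot":[0,0,-0.12]},
  {"claw":0,"slide":[-1,19,-1],"delta_rot":[0,0,-0.24]},
  {"claw":0,"slide":[-2,28,-1],"delta_rot":[0,0,-0.36]},
  {"claw":0,"slide":[-2,37,-1],"delta_rot":[0,0,-0.48]},
  {"claw":0,"slide":[-3,47,-1],"delta_rot":[0,0,-0.59]},
])

```text
time: 7.75
position: [0.464, 0.1965, 0.2437]
tool_rot: [-2.871, -1.273, 0.005]
ft_force: [-0.1, 0.8, -0.3]
grip_width: 0.501
grip_force: 0.0
```

send_rows([
  {"claw":0,"slide":[-6,7,-1],"delta_rot":[0,0,-0.12]},
  {"claw":0,"slide":[-11,15,-1],"delta_rot":[0,0,-0.24]},
  {"claw":0,"slide":[-17,24,6],"delta_rot":[0,0,-0.37]},
  {"claw":0,"slide":[-24,32,13],"delta_rot":[0,0,-0.49]},
  {"claw":0,"slide":[-30,41,19],"delta_rot":[0,0,-0.61]},
])

```text
time: 8.25
position: [0.4737, 0.1465, 0.2244]
tool_rot: [-2.356, -2.076, 0.004]
ft_force: [-0.2, 0.0, -0.8]
grip_width: 0.495
grip_force: 0.0
```

send_rows([
  {"claw":0,"slide":[-10,4,7],"delta_rot":[0,0,-0.13]},
  {"claw":0,"slide":[-20,8,13],"delta_rot":[0,0,-0.25]},
  {"claw":0,"slide":[-30,12,20],"delta_rot":[0,0,-0.38]},
  {"claw":0,"slide":[-30,12,20],"delta_rot":[0,0,-0.38]},
  {"claw":0,"slide":[-30,12,20],"delta_rot":[0,0,-0.38]},
])

```text
time: 8.75
position: [0.482, 0.1162, 0.2055]
tool_rot: [-1.932, -2.475, 0.002]
ft_force: [0.5, 1.2, -0.4]
grip_width: 0.5
grip_force: 0.0
```

Run:
```python
from bench import ctrl
from plan import *
from h import *
s=ctrl.get_state();print(s["time"],s["position"],s["tool_rot"],s["joint_positions"].round(2),s["grip_width"])
im=ctrl.get_image("wrist");cv2.imwrite("pics/w4.png",im["color"])
p=np.load("p.npy");print(proj(im,W(p,[[-.15,-.015,.053],[-.15,-.06,.053],[-.15,-.105,.053],[-.15,-.015,.008]])).round(0).tolist(),proj(im,s["position"]+[0,0,-.022]))
plan(s["position"],R.from_rotvec(s["tool_rot"]),[(.4842,.1175,.146,.244)])
```

```text
8.75 [0.48199286 0.1161729  0.20548363] [-1.93157351e+00 -2.47517805e+00  1.75042424e-03] [ 0.38  0.05 -0.68  1.86  0.03  1.25 -0.07] 0.5001051599578769
[[330.0, 198.0], [329.0, 271.0], [329.0, 336.0], [329.0, 187.0]] [[324.71088932 303.2224777 ]]
call
  [0.0, 1.0, 30.0] [-0.0, -0.0, 0.0]
  [1.0, 3.0, 59.0] [-0.0, -0.0, 0.0]
end [0.4845 0.1179 0.1465] [-1.932e+00 -2.475e+00  2.000e-03]
```

View pics/w4.png

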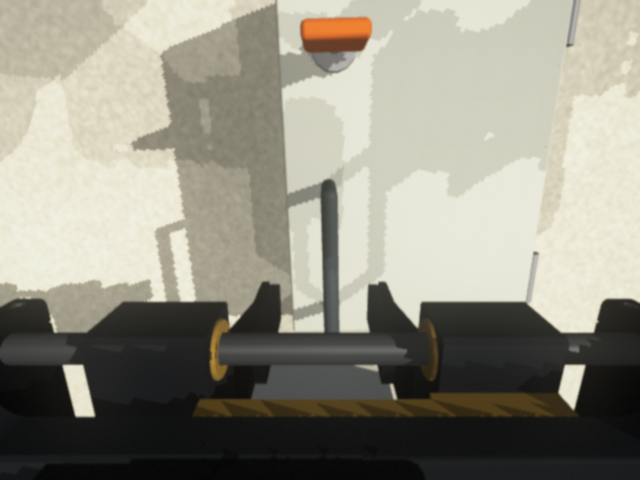

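The bar at (330,190–330) matches the prediction and lies between the fingers, and the key is square to it. I'll descend and grip.

send_rows([
  {"claw":0,"slide":[0,1,25],"delta_rot":[0,0,0]},
  {"claw":0,"slide":[0,2,45],"delta_rot":[0,0,0]},
  {"claw":-0.4,"slide":[0,2,59],"delta_rot":[0,0,0]},
  {"claw":-0.7,"slide":[0,2,59],"delta_rot":[0,0,0]},
  {"claw":-1,"slide":[0,2,59],"delta_rot":[0,0,0]},
], grip_force=25)

```text
time: 9.3
position: [0.4848, 0.1171, 0.1479]
tool_rot: [1.928, 2.48, 0.001]
ft_force: [0.2, -0.2, 0.6]
grip_width: 0.314
grip_force: 0.0
```

send_rows([
  {"claw":-1,"slide":[0,0,0],"delta_rot":[0,0,0]},
  {"claw":-1,"slide":[0,0,0],"delta_rot":[0,0,0]},
  {"claw":-1,"slide":[0,0,0],"delta_rot":[0,0,0]},
  {"claw":-1,"slide":[0,0,0],"delta_rot":[0,0,0]},
  {"claw":-1,"slide":[0,0,0],"delta_rot":[0,0,0]},
])

```text
time: 9.8
position: [0.4859, 0.1169, 0.1485]
tool_rot: [1.927, 2.479, 0.003]
ft_force: [3.3, 1.5, 4.1]
grip_width: 0.103
grip_force: 25.0
```

Run:
```python
from bench import ctrl
import numpy as np
s=ctrl.get_state();print({k:np.round(s[k],3) for k in("time","position","tool_rot","ft_force","grip_width","grip_force")})
x0=0
for i in range(0,31):
    t=1.58*i/30
    print(i,np.round(1000*np.array([-.15*np.cos(t)+.053*np.sin(t)+.15,-(.15*np.sin(t)+.053*np.cos(t)-.053)])).tolist(),end=" ")
```

```text
{'time': np.float64(9.8), 'position': array([0.486, 0.117, 0.149]), 'tool_rot': array([1.927, 2.479, 0.003]), 'ft_force': array([3.26 , 1.464, 4.073]), 'grip_width': np.float64(0.103), 'grip_force': np.float64(24.996)}
0 [0.0, -0.0] 1 [3.0, -8.0] 2 [6.0, -15.0] 3 [10.0, -23.0] 4 [14.0, -30.0] 5 [19.0, -37.0] 6 [24.0, -44.0] 7 [29.0, -50.0] 8 [35.0, -57.0] 9 [41.0, -63.0] 10 [47.0, -68.0] 11 [53.0, -73.0] 12 [60.0, -78.0] 13 [67.0, -83.0] 14 [75.0, -87.0] 15 [82.0, -91.0] 16 [90.0, -94.0] 17 [98.0, -97.0] 18 [106.0, -100.0] 19 [114.0, -102.0] 20 [122.0, -104.0] 21 [130.0, -105.0] 22 [138.0, -106.0] 23 [147.0, -106.0] 24 [155.0, -106.0] 25 [164.0, -106.0] 26 [172.0, -105.0] 27 [180.0, -103.0] 28 [188.0, -101.0] 29 [196.0, -99.0] 30 [204.0, -97.0]
```

send_rows([
  {"claw":-1,"slide":[0,3,-8],"delta_rot":[0,0,0]},
  {"claw":-1,"slide":[0,6,-15],"delta_rot":[0,0,0]},
  {"claw":-1,"slide":[0,10,-23],"delta_rot":[0,0,0]},
  {"claw":-1,"slide":[0,14,-30],"delta_rot":[0,0,0]},
  {"claw":-1,"slide":[0,19,-37],"delta_rot":[0,0,0]},
])

```text
time: 10.3
position: [0.5014, 0.1212, 0.1824]
tool_rot: [-1.926, -2.477, 0.004]
ft_force: [2.3, 1.8, -12.2]
grip_width: 0.103
grip_force: 25.0
```

Forces are normal, so I'll carry on along the arc.

send_rows([
  {"claw":-1,"slide":[0,5,-7],"delta_rot":[0,0,0]},
  {"claw":-1,"slide":[0,10,-13],"delta_rot":[0,0,0]},
  {"claw":-1,"slide":[0,16,-20],"delta_rot":[0,0,0]},
  {"claw":-1,"slide":[0,22,-26],"delta_rot":[0,0,0]},
  {"claw":-1,"slide":[0,28,-31],"delta_rot":[0,0,0]},
])

```text
time: 10.8
position: [0.5282, 0.1285, 0.216]
tool_rot: [-1.925, -2.478, 0.007]
ft_force: [-10.6, 0.4, -0.7]
grip_width: 0.104
grip_force: 25.0
```

send_rows([
  {"claw":-1,"slide":[0,6,-5],"delta_rot":[0,0,0]},
  {"claw":-1,"slide":[0,13,-10],"delta_rot":[0,0,0]},
  {"claw":-1,"slide":[0,20,-15],"delta_rot":[0,0,0]},
  {"claw":-1,"slide":[0,28,-19],"delta_rot":[0,0,0]},
  {"claw":-1,"slide":[0,35,-23],"delta_rot":[0,0,0]},
])

```text
time: 11.3
position: [0.5619, 0.1378, 0.241]
tool_rot: [-1.925, -2.478, 0.006]
ft_force: [-11.7, 1.4, 4.8]
grip_width: 0.106
grip_force: 25.0
```

send_rows([
  {"claw":-1,"slide":[0,8,-3],"delta_rot":[0,0,0]},
  {"claw":-1,"slide":[0,16,-6],"delta_rot":[0,0,0]},
  {"claw":-1,"slide":[0,24,-9],"delta_rot":[0,0,0]},
  {"claw":-1,"slide":[0,32,-11],"delta_rot":[0,0,0]},
  {"claw":-1,"slide":[0,40,-13],"delta_rot":[0,0,0]},
])

```text
time: 11.8
position: [0.6022, 0.1483, 0.2554]
tool_rot: [-1.927, -2.481, -0.0]
ft_force: [-9.2, 1.9, 7.2]
grip_width: 0.1
grip_force: 25.0
```

send_rows([
  {"claw":-1,"slide":[0,8,-1],"delta_rot":[0,0,0]},
  {"claw":-1,"slide":[0,16,-2],"delta_rot":[0,0,0]},
  {"claw":-1,"slide":[0,25,-2],"delta_rot":[0,0,0]},
  {"claw":-1,"slide":[0,33,-2],"delta_rot":[0,0,0]},
  {"claw":-1,"slide":[0,42,-2],"delta_rot":[0,0,0]},
])

```text
time: 12.3
position: [0.6435, 0.1591, 0.2574]
tool_rot: [-1.927, -2.481, -0.004]
ft_force: [-7.7, 2.6, 3.4]
grip_width: 0.104
grip_force: 25.0
```

send_rows([
  {"claw":-1,"slide":[0,8,1],"delta_rot":[0,0,0]},
  {"claw":-1,"slide":[0,16,3],"delta_rot":[0,0,0]},
  {"claw":-1,"slide":[0,24,5],"delta_rot":[0,0,0]},
  {"claw":-1,"slide":[0,32,7],"delta_rot":[0,0,0]},
  {"claw":-1,"slide":[0,40,9],"delta_rot":[0,0,0]},
])

```text
time: 12.8
position: [0.6825, 0.1696, 0.2482]
tool_rot: [-1.926, -2.481, -0.006]
ft_force: [-5.3, 3.4, 3.9]
grip_width: 0.103
grip_force: 24.9
```

Run:
```python
from bench import ctrl
from h import *
s=ctrl.get_state();p=np.load("p.npy");q=s["position"]+[0,0,-.003]
l=np.array([np.cos(p[2])*(q[0]-p[0])+np.sin(p[2])*(q[1]-p[1]),q[2]-.09])
print(s["time"],q,l,np.linalg.norm(l),"theta",np.arctan2(.053,-.15)-np.arctan2(l[1],l[0]),s["ft_force"],s["joint_positions"].round(2))
im=ctrl.get_image("side");cv2.imwrite("pics/s5.png",im["color"][130:430,200:600])
```

```text
12.8 [0.68254246 0.16958998 0.24517015] [0.05462316 0.15517015] 0.16450369439269688 theta 1.5696292447950118 [-5.33898805  3.3503681   3.86631359] [ 0.15  0.51 -0.64  1.28  0.29  1.45 -0.21]
```

View pics/s5.png

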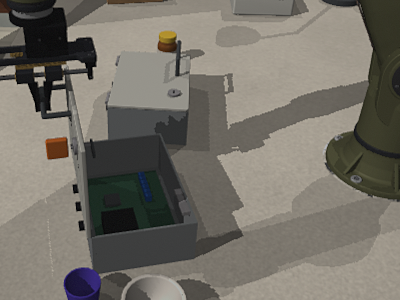

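The cover is upright with the key still turned. I'll open the fingers to about 25 mm and leave upwards.

send_rows([
  {"claw":-0.6,"slide":[0,0,0],"delta_rot":[0,0,0]},
  {"claw":-0.42,"slide":[0,0,0],"delta_rot":[0,0,0]},
  {"claw":-0.42,"slide":[0,0,0],"delta_rot":[0,0,0]},
  {"claw":-0.42,"slide":[0,0,0],"delta_rot":[0,0,0]},
  {"claw":-0.42,"slide":[0,0,0],"delta_rot":[0,0,0]},
])

```text
time: 13.35
position: [0.6825, 0.1661, 0.2445]
tool_rot: [1.929, 2.479, -0.001]
ft_force: [0.5, 0.3, 1.0]
grip_width: 0.29
grip_force: 0.0
```

send_rows([
  {"claw":-0.42,"slide":[0,0,-8],"delta_rot":[0,0,0]},
  {"claw":-0.42,"slide":[0,0,-20],"delta_rot":[0,0,0]},
  {"claw":-0.42,"slide":[0,0,-40],"delta_rot":[0,0,0]},
  {"claw":-0.42,"slide":[0,0,-65],"delta_rot":[0,0,0]},
  {"claw":-0.42,"slide":[0,0,-90],"delta_rot":[0,0,0]},
])

```text
time: 13.85
position: [0.6823, 0.1669, 0.3367]
tool_rot: [1.928, 2.48, 0.001]
ft_force: [-0.2, 0.4, -0.0]
grip_width: 0.293
grip_force: 0.0
```

send_rows([
  {"claw":-0.42,"slide":[0,0,-20],"delta_rot":[0,0,0]},
  {"claw":-0.42,"slide":[0,0,-30],"delta_rot":[0,0,0]},
  {"claw":-0.42,"slide":[0,0,-30],"delta_rot":[0,0,0]},
  {"claw":-0.42,"slide":[0,0,-30],"delta_rot":[0,0,0]},
  {"claw":-0.42,"slide":[0,0,-30],"delta_rot":[0,0,0]},
])

```text
time: 14.35
position: [0.682, 0.1666, 0.363]
tool_rot: [-1.928, -2.479, 0.003]
ft_force: [-0.4, -0.3, -0.1]
grip_width: 0.286
grip_force: 0.0
```

Run:
```python
from bench import ctrl
import cv2,numpy as np
s=ctrl.get_state();print(s["time"],s["position"],s["ft_force"],s["grip_width"])
a=ctrl.get_image("side")["color"][130:430,200:600];b=ctrl.get_image("top")["color"][130:430,100:500];cv2.imwrite("pics/s6.png",np.hstack([a,b]))
```

```text
14.35 [0.6820261  0.16658567 0.36299192] [-0.35542482 -0.26768988 -0.08283327] 0.28624582605618526
```

View pics/s6.png

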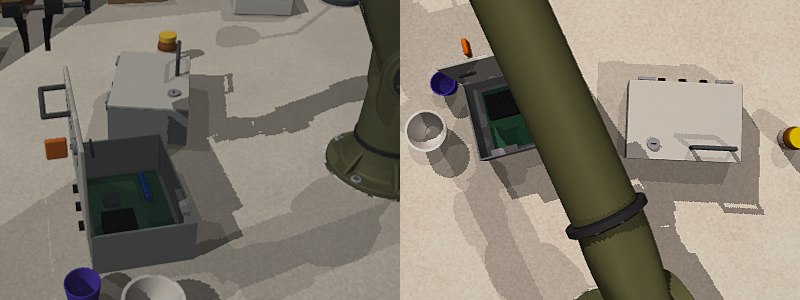

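The cover stands upright with the key still turned, the gripper is clear above it, and the other things haven't moved. Handing in.

```bash
python3 -c "
from bench import ctrl
print(ctrl.close_job())"
```

```text
the job is handed in; nothing more can be done
None
```

I turned the orange key a full quarter turn to its stop, lifted that cover upright and let go; at hand-in (about 14.5 s) it stood open with the key still turned and the other things where they were.

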